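Flip the stock tags on a capacitor bin board

ROBOT

A 6-joint arm with a two-finger parallel gripper is mounted at the origin on the work surface. World frame = base frame: x ahead of the robot, y to its left, z up, the work surface at z = 0. Lengths are in m, angles in rad, forces in N, time in s.
With the tool pointing down it reaches from about 0.425 to 0.95 m from the base axis. Payload 3.5 kg.
Tool frame: the origin (TCP) lies at the very end of the fingers, on their centre line; the grasp point (between the pads) lies ctrl.grip_point_offset behind it (ctrl.grip_point_offset is the distance from the TCP to the grasp point, in m); z points along the fingers, y is the direction in which the jaws open and shut (so a half turn about z gives the same grasp; the last joint's range is limited). The gripper opens to 85 mm and grips with 20 to 120 N. Pads are 22 mm wide; open, the fingers measure 114 mm over their backs; the gripper's body (76 mm by 85 mm) begins 54 mm behind the grasp point. The pads swing forward as they close: fully open they stand 13 mm farther back than shut.
Start: joints at [1.059, 0.286, 1.577, -0, 1.279, -0.15], TCP at [0.239, 0.631, 0.231] pointing down, gripper open.
Joint ranges: [-2.77, 2.77], [-0.9, 2.22], [0.21, 2.48], [-1.53, 4.67], [0.24, 2.81], [-2.84, 2.84]. Speed limits (rad/s): [2.79, 2.79, 3.14, 3.14, 3.14, 3.14].

INTERFACE

Orientations are given as a unit quaternion [x, y, z, w].
In Python, from plant import telemetry, imaging, ticket, finder, ctrl gives the robot as it stands. The module is installed in compiled form; this text tells all that it offers.
- The arm moves only by the shell command python3 -m crank 'ROWS' [FORCE]. ROWS is JSON, a list of rows, each a list of 7 numbers: the shift along the tool's x, y, z scaled (see below), then the turn, a rotation vector about the tool's x, y, z scaled (see below), then the opening, from 0 (shut) to 1 (fully open). A call has 1 to 12 rows; each row is the pose to reach, as a shift and turn from the pose commanded when the call began, along the tool's axes at that moment; what a row does not reach only later rows make up. The controller multiplies each number of a shift by 0.15 m and each number of a turn by 90 degrees. A row lasts 1/10 s, in which the tool goes at most 50 mm and 8.59 degrees, less where a joint would pass 70% of its speed; a pose out of reach is approached as far as the arm can. A call with a number of a shift or a turn outside -1 to 1 is refused whole. A call with a gripper value outside its range is refused whole. The fingers move at their own pace and stop on an object; FORCE is the grip in N (left out, the last holds). Time passes only in rows, so rows that repeat a pose let the fingers close. It gives the time, the measured TCP pose, the force and the opening at its end, in the units of the state.
- telemetry.get_state(): the state, without advancing time (a new reading comes with each control period).
- imaging.read_camera(name): name is "side" or "top"; returns a dict with "pixels" (420x560x3 uint8, red, green, blue), "vfov" (degrees; the focal length in pixels is half the picture's height over the tangent of half this angle, whatever the lens; pixels are square), "cx", "cy" (the principal point, pixels), "distortion" ([k1, k2, p1, p2, k3] as OpenCV has them; the pictures are not rectified), "rvec" (rotation vector, rad) and "tvec" (3), from world to camera coordinates, as OpenCV has them. Camera axes: x right, y down, z forward; pixel columns grow to the right and rows downward; lengths in m; the calibration is good to about 2 mm. A picture is of the moment at which its call begins. There is no depth.
- ticket.sign_off(): hands the job in, once; it reports no verdict.
Trained networks look in a picture, given as the dict that the camera call returned (one of the last four; its "shot" number tells which), for a name from the list of things; names that differ only in an ending like _2 or _b are one class to them, and where a whole thing is asked for, a point or a joint stands for the part that bears it (a point fixed in the world has none). Each returns a list of dicts, best first, with "confidence" (0 to 1); they miss things now and then, are a little off and sometimes report something else, mostly with a low value. They report only what shows in the picture. A call takes as long as a camera call.
- finder.masks_of(label, picture): "pixels" (420x560 bool, what is visible of it) and "extent" ([left, top, right, bottom] in pixels, round what is visible of it).
- finder.pinpoint(label, picture): "location" ([row, column] in pixels: a listed point, or the origin of a listed thing).
The state is a dict: "time": time; "qpos": joint angles; "dq": joint speeds; "joint_efforts": joint torques, N m; "eef_pos": TCP position; "tcp_rot": TCP orientation; "contact_force": force on the tool from outside, world axes, zero at the start; "wrist_torque": the same for the moment, N m; "opening": opening from 0.0 (shut) to 1.0 (fully open).
Only numpy, scipy, OpenCV 4.12 (cv2) and the standard library are available. Lean on these libraries where they do the work, as an engineer would, in place of code of your own. Each camera call takes 0.05 s, during which the arm holds its last target.

TASK

Update the stock board of the repair bench: a bin is full when its carrier holds all six capacitor cans. Push the hinged tags over with a fingertip so that only the full bins show the disc face (tag leaning towards its bin, against the stop) and every other bin shows the bar face (tag leaning away from its bin). Push gently, without gripping anything, and do not disturb the carriers or the loose things lying around.

Things in the scene. Friction and masses are not known exactly. Their poses are not given: they have to be found in the camera images.
- bin1: One of four identical fixed stations in a row (100 mm apart along y, in changing order) on a board: a grey open bin 100 x 90 x 45 mm, and a white hinged tag on its robot side. Origin: on the board's top, 4 mm above the bench, straight below the middle of the tag's hinge pin. x points level from tag to bin, y along the pin, z up. Pin axis 30 mm above the origin; bin centre at x = +135 mm.
- tag1 (a joint): Hinge of bin1's tag, rad: 0 upright, + leaning towards its bin, - leaning away from it (to the robot); stops at +-0.8. Plate 50 mm wide, 60 mm long from the pin, 4 mm thick, 30-55 g, swings freely: past upright it falls to the other stop and stays. At a stop its free edge is 43 mm aside of the pin, 76 mm above the bench.
- bin2: Second station, same shape and axes as bin1. On each station the pin runs between two brackets 36 mm high, 12 mm thick along x, at y = +31 and -31 mm; the bin's front wall begins at x = +85 mm, so the space between tag and bin is free for a finger.
- tag2 (a joint): Hinge of bin2's tag, same as tag1. Faces of every tag: the robot-side face bears a black disc 30 mm across and is seen from above when the tag leans to its bin (in stock); the bin-side face bears a black bar 36 x 9 mm and is seen from above when it leans away (reorder).
- bin3: Third station, same shape and axes as bin1.
- tag3 (a joint): Hinge of bin3's tag, same as tag1.
- bin4: Fourth station, same shape and axes as bin1.
- tag4 (a joint): Hinge of bin4's tag, same as tag1.
- stock_a: Loose cardboard carrier 84 x 66 x 5 mm with places for six standing capacitor cans (25 mm across, 48 mm high, top 61 mm above the bench), full: six cans in three rows of two. It lies in the middle of one of the four bins; which one changes. Origin: centre of its underside. Not to be touched.
- stock_b: Loose cardboard carrier 84 x 66 x 5 mm with places for six standing capacitor cans (25 mm across, 48 mm high, top 61 mm above the bench), full: six cans in three rows of two. It lies in the middle of one of the four bins; which one changes. Origin: centre of its underside. Not to be touched.
- stock_c: Loose cardboard carrier 84 x 66 x 5 mm with places for six standing capacitor cans (25 mm across, 48 mm high, top 61 mm above the bench), nearly empty: only two cans left. It lies in the middle of one of the four bins; which one changes. Origin: centre of its underside. Not to be touched.
- stock_d: Loose cardboard carrier 84 x 66 x 5 mm with places for six standing capacitor cans (25 mm across, 48 mm high, top 61 mm above the bench), nearly empty: only one can left. It lies in the middle of one of the four bins; which one changes. Origin: centre of its underside. Not to be touched.
- heatsink: Bystander: loose finned aluminium heatsink 70 x 50 x 37 mm, on the bench beyond one end of the board. Origin: centre of its underside.
- spool: Bystander: loose grey plastic spool standing on end, 60 mm across, 47 mm high, on the bench beyond the other end of the board. Origin: centre of its underside.
- screwdriver: Bystander: loose screwdriver, 180 mm long, lying on the bench between the robot and the board. Origin: on its length's middle, at its underside; x along the shaft to the tip.

How it is judged:
By the outcome, as a careful person would: the job done as asked, in the order asked, and still so for the second after the job is handed in, with the robot touching nothing.
It also fails if it takes over 51 s, if anything falls off the work surface, if the arm or the gripper's body presses on something with over 40 N, if the wrist force passes 120 N, or if a joint passes its speed limit or range.

## Working session

There is one attempt and no reset: what is moved stays moved. The work goes in short steps, Python scripts to look and compute and a shell command to move; the robot and the scene stay as the last step left them, time stands still between calls to the robot, and variables do not carry over. Pictures are saved under pics/ and viewed, and the job is handed in when it is done.

```bash
mkdir -p pics; cat > h.py <<'E'
import numpy as np, cv2
from plant import telemetry, imaging, ticket, finder, ctrl
def K(p):
    f=210/np.tan(np.radians(p['vfov'])/2); return np.array([[f,0,p['cx']],[0,f,p['cy']],[0,0,1.]])
def proj(p,X): return cv2.projectPoints(np.float64(X).reshape(-1,1,3),np.float64(p['rvec']),np.float64(p['tvec']),K(p),np.float64(p['distortion']))[0].reshape(-1,2)
def ray(p,uv):
    n=cv2.undistortPoints(np.float64(uv).reshape(-1,1,2),K(p),np.float64(p['distortion'])).reshape(-1,2)
    R=cv2.Rodrigues(np.float64(p['rvec']))[0]; t=np.float64(p['tvec']).ravel()
    return -R.T@t, np.c_[n,np.ones(len(n))]@R
def onz(p,uv,z):
    c,d=ray(p,uv); return c+d*((z-c[2])/d[:,2])[:,None]
E
python3 - <<'E'
from h import *
s=telemetry.get_state(); print(s['time'],s['eef_pos'],s['tcp_rot'],s['opening'],ctrl.grip_point_offset)
for n in ('top','side'):
    p=imaging.read_camera(n); cv2.imwrite(f'pics/{n}0.png',p['pixels'][:,:,::-1])
    print(n,ray(p,[[280,210]]))
    for l in ('bin1','tag1','stock_a','stock_c','heatsink','spool','screwdriver'):
        for q in finder.pinpoint(l,p):
            r,c=q['location']; print(l,round(q['confidence'],2),round(r),round(c),onz(p,[[c,r]],.004)[0].round(3))
E
```

```text
0.0 [0.23855889 0.63073679 0.22993581] [ 1.79922682e-01  9.83680043e-01 -1.11828671e-03 -3.89229059e-04] 0.9953736843832374 0.0187
top (array([0.45581297, 0.00505189, 1.09830074]), array([[ 0.0732152 ,  0.02250501, -0.99725328]]))
bin1 0.94 191 376 [ 0.573 -0.19   0.004]
bin1 0.9 192 331 [ 0.575 -0.088  0.004]
bin1 0.89 194 291 [0.573 0.003 0.004]
bin1 0.59 199 248 [0.563 0.103 0.004]Traceback (most recent call last):
  File "<stdin>", line 7, in <module>
ValueError: it knows: bin, heatsink, screwdriver, spool, stock
```

View pics/top0.png

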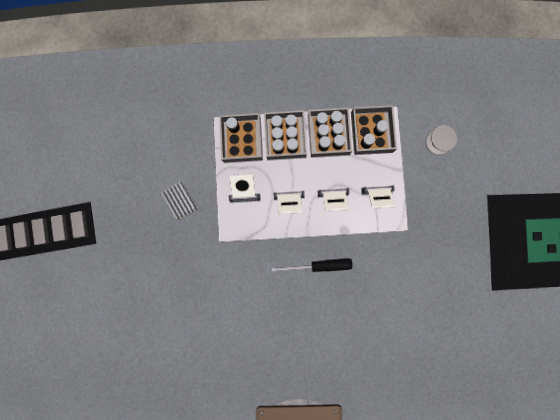

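```bash
python3 - <<'E'
from h import *
for n in ('top','side'):
    p=imaging.read_camera(n); cv2.imwrite(f'pics/{n}1.png',p['pixels'][:,:,::-1])
    print(n,ray(p,[[280,210]]))
    for l in ('bin1','stock_a','heatsink','spool','screwdriver'):
        for q in finder.pinpoint(l,p):
            r,c=q['location']; print(l,round(q['confidence'],2),round(r),round(c),onz(p,[[c,r]],.004)[0].round(3))
    try:
        for q in finder.masks_of('tag1',p): print('tag',q['confidence'],q['extent'])
    except Exception as e: print(e)
E
```

```text
top (array([0.45581297, 0.00505189, 1.09830074]), array([[ 0.0732152 ,  0.02250501, -0.99725328]]))
bin1 0.93 192 376 [ 0.571 -0.19   0.004]
bin1 0.91 190 332 [ 0.579 -0.091  0.004]
bin1 0.87 198 243 [0.567 0.114 0.004]
bin1 0.79 194 289 [0.571 0.008 0.004]
stock_a 0.89 136 332 [ 0.704 -0.094  0.004]
stock_a 0.64 139 242 [0.702 0.113 0.004]
stock_a 0.57 132 374 [ 0.711 -0.192  0.004]
heatsink 0.91 201 179 [0.563 0.261 0.004]
spool 0.84 139 439 [ 0.691 -0.343  0.004]
screwdriver 0.68 266 312 [ 0.408 -0.038  0.004]
screwdriver 0.49 133 330 [ 0.712 -0.091  0.004]
tag 0.92 [276.4, 192.2, 302.0, 213.3]
tag 0.91 [231.6, 173.1, 256.4, 196.5]
tag 0.85 [323.5, 187.0, 350.8, 208.6]
tag 0.85 [368.1, 189.0, 394.2, 204.4]
tag 0.16 [350.0, 107.1, 395.0, 204.3]
side (array([0.40386575, 0.86897844, 0.54006148]), array([[ 0.1542912 , -0.85945327, -0.48745552]]))
bin1 0.82 254 267 [0.564 0.121 0.004]
bin1 0.75 230 271 [0.576 0.023 0.004]
bin1 0.64 211 284 [ 0.563 -0.074  0.004]
bin1 0.57 191 288 [ 0.573 -0.187  0.004]
stock_a 0.87 217 221 [ 0.708 -0.007  0.004]
stock_a 0.81 240 209 [0.704 0.099 0.004]
stock_a 0.75 185 239 [ 0.715 -0.191  0.004]
stock_a 0.72 205 231 [ 0.702 -0.072  0.004]
heatsink 0.62 296 252 [0.562 0.264 0.004]
spool 0.82 169 264 [ 0.672 -0.321  0.004]
screwdriver 0.8 229 344 [ 0.406 -0.02   0.004]
tag 0.73 [279.5, 181.8, 299.8, 199.1]
tag 0.72 [247.2, 216.6, 268.9, 243.4]
tag 0.59 [273.5, 197.9, 296.1, 220.9]
tag 0.43 [287.2, 166.2, 302.2, 184.4]
tag 0.34 [193.1, 201.6, 293.5, 238.4]
```

```bash
python3 - <<'E'
import cv2
a=cv2.imread('pics/top1.png')[90:250,200:420]; cv2.imwrite('pics/topz.png',cv2.resize(a,None,fx=3.6,fy=3.6,interpolation=cv2.INTER_CUBIC))
a=cv2.imread('pics/side1.png')[140:310,160:380]; cv2.imwrite('pics/sidez.png',cv2.resize(a,None,fx=3.5,fy=3.5,interpolation=cv2.INTER_CUBIC))
E
```

```text
(no output)
```

View pics/topz.png

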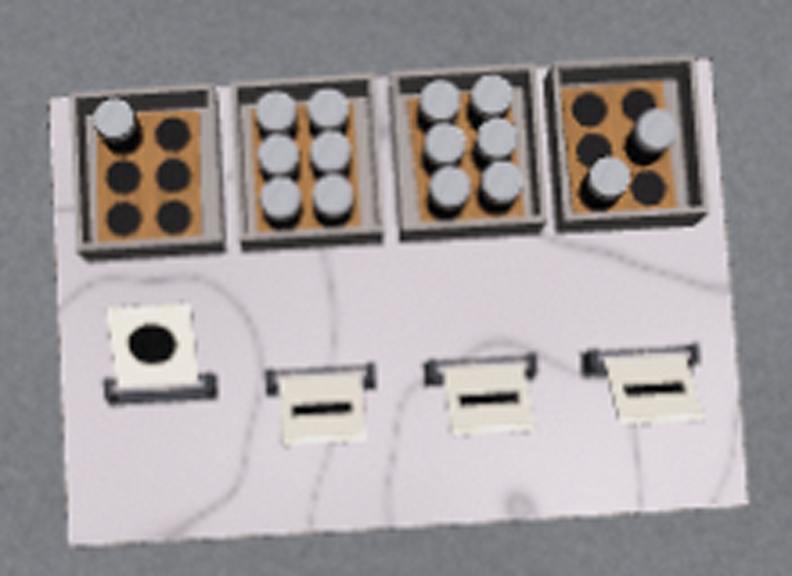

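View pics/sidez.png

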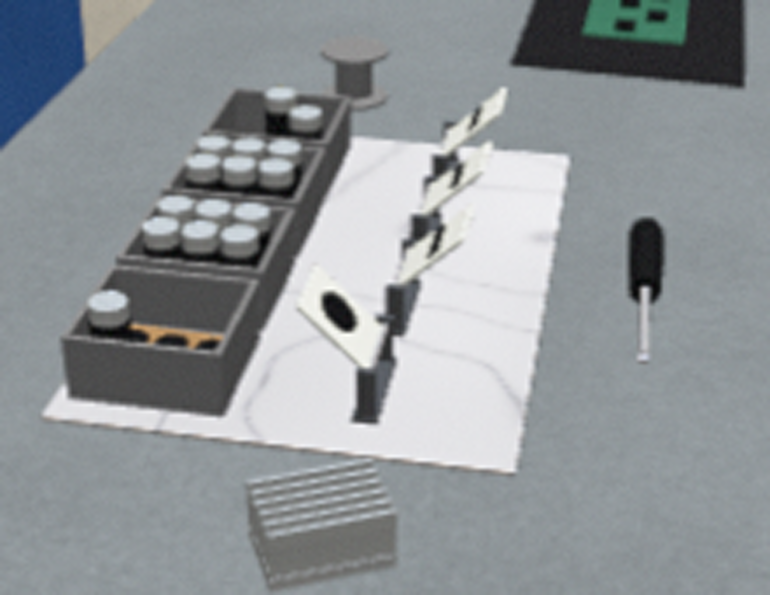

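View pics/side1.png

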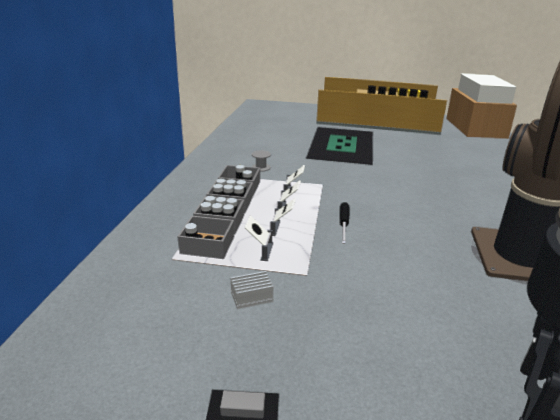

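```bash
cat > fit.py <<'E'
from h import *
from scipy.optimize import least_squares
def P(th,k,X):  # station k=0..3 along -y
    x,y,a=th; X=np.float64(X)+[0,-.1*k,.004]; c,s=np.cos(a),np.sin(a)
    return np.array([x+c*X[0]-s*X[1],y+s*X[0]+c*X[1],X[2]])
E
python3 - <<'E'
from fit import *
T=imaging.read_camera('top'); S=imaging.read_camera('side')
zt=lambda a:np.array(a)/3.6+[200,90]; zs=lambda a:np.array(a)/3.5+[160,140]
e=.043;h=.072;w=.025
obs=[(T,0,(e,w,h),zt((107,308))),(T,0,(e,-w,h),zt((190,304))),
(T,1,(-e,w,h),zt((283,445))),(T,1,(-e,-w,h),zt((365,438))),
(T,2,(-e,w,h),zt((454,432))),(T,2,(-e,-w,h),zt((533,432))),
(T,3,(-e,w,h),zt((618,422))),(T,3,(-e,-w,h),zt((704,416))),
(S,0,(e,w,h),zs((298,308))),(S,0,(e,-w,h),zs((318,262))),
(S,1,(-e,w,h),zs((458,250))),(S,1,(-e,-w,h),zs((473,208))),
(S,2,(-e,w,h),zs((485,180))),(S,2,(-e,-w,h),zs((494,143))),
(S,3,(-e,w,h),zs((502,118))),(S,3,(-e,-w,h),zs((508,90)))]
f=lambda th:np.concatenate([proj(c,P(th,k,X))[0]-uv for c,k,X,uv in obs])
r=least_squares(f,[.57,.11,0],loss='soft_l1'); print(r.x,f(r.x).reshape(-1,2).round(1).tolist())
for tag,sub in(('T',obs[:8]),('S',obs[8:])):
    g=lambda th:np.concatenate([proj(c,P(th,k,X))[0]-uv for c,k,X,uv in sub]); print(tag,least_squares(g,r.x).x)
for k in range(4): print(k,P(r.x,k,(0,0,0)).round(4))
np.save('th.npy',r.x)
# overlay
for n,p in(('top',T),('side',S)):
    im=p['pixels'][:,:,::-1].copy(); im=cv2.resize(im,None,fx=4,fy=4)
    for k in range(4):
        s=1 if k==0 else -1
        for X in((s*e,w,h),(s*e,-w,h),(0,w,.03),(0,-w,.03),(.085,.045,.045),(.085,-.045,.045)):
            u=proj(p,P(r.x,k,X))[0]*4; cv2.circle(im,tuple(int(round(v)) for v in u),4,(0,0,255),-1)
    im=im[380:1000,800:1600] if n=='top' else im[560:1160,660:1460]
    cv2.imwrite(f'pics/fit_{n}.png',im[:600])
E
```

```text
[0.56533418 0.10939298 0.02959752] [[-0.7, 0.1], [-0.6, -0.2], [-0.9, -0.6], [-0.1, 0.0], [-1.3, 0.4], [0.3, -1.0], [0.2, 0.5], [-0.4, 0.8], [0.1, -1.6], [-0.3, -0.2], [2.1, -3.9], [0.7, -2.0], [-0.1, -3.2], [-0.3, -1.2], [-0.4, -1.9], [-0.0, -1.2]]
T [0.56488158 0.10850198 0.03239107]
S [0.56495517 0.11850137 0.02388705]
0 [0.5653 0.1094 0.004 ]
1 [0.5683 0.0094 0.004 ]
2 [ 0.5713 -0.0905  0.004 ]
3 [ 0.5742 -0.1905  0.004 ]
```

View pics/fit_top.png

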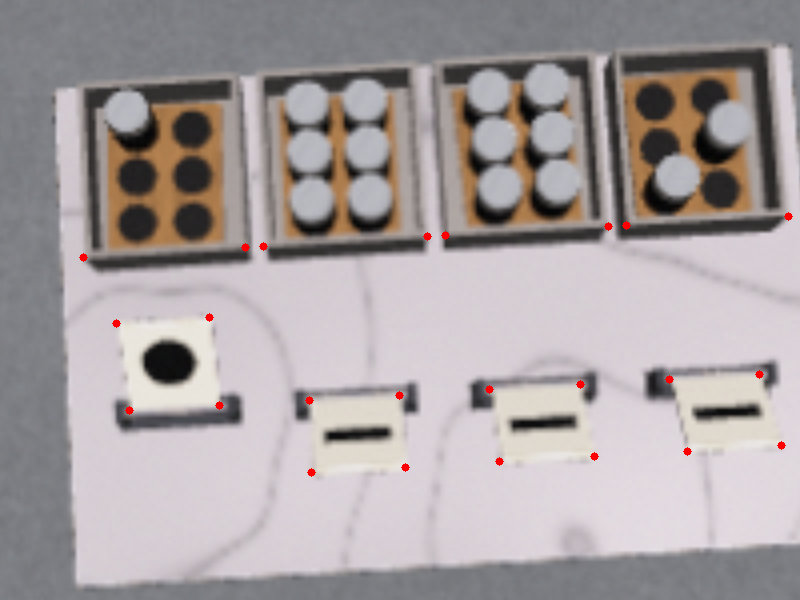

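View pics/fit_side.png

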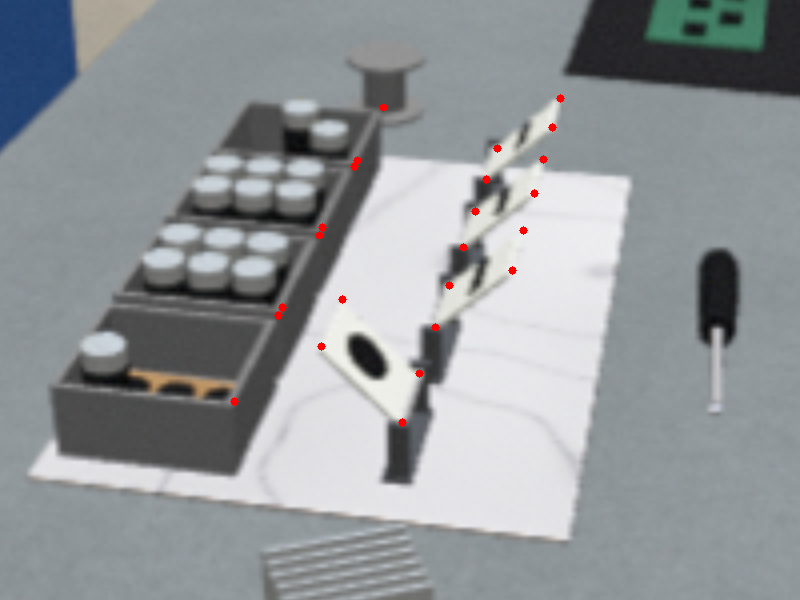

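```bash
cat > plan.py <<'E'
import sys
from fit import *
from scipy.spatial.transform import Rotation as Ro
th=np.load('th.npy'); s=telemetry.get_state()
R=Ro.from_quat(s['tcp_rot']); M=R.as_matrix()
c,n=np.cos(th[2]),np.sin(th[2]); G=np.array([[-c,-n,0],[-n,c,0],[0,0,-1]]).T
G=np.column_stack([[-c,-n,0],[-n,c,0],[0,0,-1]])
print('t',s['time'],'eef',s['eef_pos'].round(4) if hasattr(s['eef_pos'],'round') else s['eef_pos'],'F',np.round(s['contact_force'],1),'op',round(s['opening'],2))
print('turn units',((R.inv()*Ro.from_matrix(G)).as_rotvec(degrees=True)/90).round(3))
B=np.array([[c,-n,0],[n,c,0],[0,0,1]])
print('in station0 frame',(B.T@(np.array(s['eef_pos'])-[th[0],th[1],0])).round(4))
k=int(sys.argv[1]); X=[float(v) for v in sys.argv[2:5]]  # station x,y, world z
t=P(th,k,(X[0],X[1],X[2]-.004)); print('target',t.round(4),'shift units now',(M.T@(t-s['eef_pos'])/.15).round(3))
E
python3 plan.py 0 .072 0 .15
python3 -m crank '[[-0.3,-0.13,0,0,0,-0.09,0],[-0.6,-0.26,0,0,0,-0.18,0],[-0.86,-0.39,0,0,0,-0.25,0],[-0.86,-0.39,0,0,0,-0.25,0]]' 20
python3 plan.py 0 .072 0 .15
```

```text
t 0.9 eef [0.2389 0.6313 0.2313] F [-0.4  0.5  0.2] op 1.0
turn units [-0.     0.    -0.249]
in station0 frame [-0.3108  0.5313  0.2313]
target [0.6373 0.1115 0.15  ] shift units now [-3.711 -2.301  0.542]
time: 1.3
eef_pos: [0.3422, 0.5278, 0.2314]
tcp_rot: [-0.013, 1.0, -0.001, 0.001]
contact_force: [-0.1, 1.0, 0.3]
opening: 0.329
t 1.3 eef [0.3422 0.5278 0.2314] F [-0.1  1.   0.3] op 0.33
turn units [-0.001  0.001 -0.002]
in station0 frame [-0.2106  0.4248  0.2314]
target [0.6373 0.1115 0.15  ] shift units now [-1.891 -2.827  0.548]
```

```bash
python3 -m crank '[[-0.2,-0.3,0,0,0,0,0],[-0.4,-0.6,0,0,0,0,0],[-0.63,-0.94,0,0,0,0,0],[-0.63,-0.94,0,0,0,0,0]]'
python3 -m crank '[[-0.2,-0.3,0,0,0,0,0],[-0.4,-0.6,0,0,0,0,0],[-0.63,-0.94,0,0,0,0,0],[-0.63,-0.94,0,0,0,0,0]]'
python3 plan.py 0 .072 0 .15
```

```text
time: 1.7
eef_pos: [0.4394, 0.3905, 0.2316]
tcp_rot: [-0.014, 1.0, -0.0, 0.0]
contact_force: [0.1, 0.5, -0.5]
opening: -0.005
time: 2.1
eef_pos: [0.5385, 0.2522, 0.2316]
tcp_rot: [-0.013, 1.0, -0.0, 0.001]
contact_force: [-0.3, 1.5, -0.4]
opening: -0.0
t 2.1 eef [0.5385 0.2522 0.2316] F [-0.3  1.5 -0.4] op -0.0
turn units [-0.     0.001 -0.002]
in station0 frame [-0.0226  0.1435  0.2316]
target [0.6373 0.1115 0.15  ] shift units now [-0.633 -0.955  0.545]
```

```bash
python3 -m crank '[[-0.2,-0.3,0,0,0,0,0],[-0.4,-0.6,0,0,0,0,0],[-0.63,-0.95,0,0,0,0,0],[-0.63,-0.95,0.3,0,0,0,0],[-0.63,-0.95,0.54,0,0,0,0],[-0.63,-0.95,0.54,0,0,0,0]]'
python3 plan.py 0 .072 0 .062
python3 - <<'E'
from h import *
for n,b in (('top',(90,250,200,420)),('side',(100,270,160,380))):
    p=imaging.read_camera(n); a=p['pixels'][b[0]:b[1],b[2]:b[3],::-1]
    cv2.imwrite(f'pics/{n}2.png',cv2.resize(a,None,fx=3.5,fy=3.5,interpolation=cv2.INTER_CUBIC))
E
```

```text
time: 2.7
eef_pos: [0.6314, 0.1149, 0.1432]
tcp_rot: [-0.014, 1.0, 0.0, -0.007]
contact_force: [-0.9, -0.2, -0.7]
opening: 0.001
t 2.7 eef [0.6314 0.1149 0.1432] F [-0.9 -0.2 -0.7] op 0.0
turn units [ 0.    -0.008 -0.   ]
in station0 frame [0.0662 0.0035 0.1432]
target [0.6373 0.1115 0.062 ] shift units now [-0.046 -0.024  0.541]
```

View pics/side2.png

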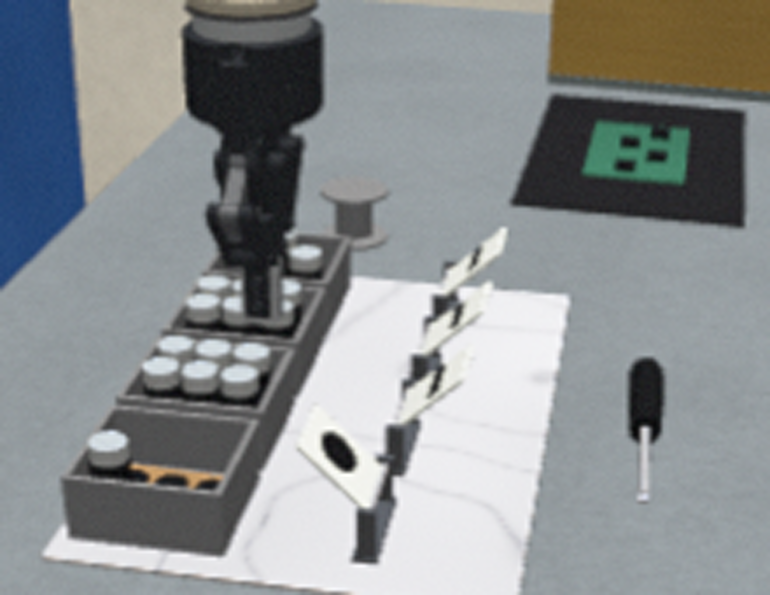

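View pics/top2.png

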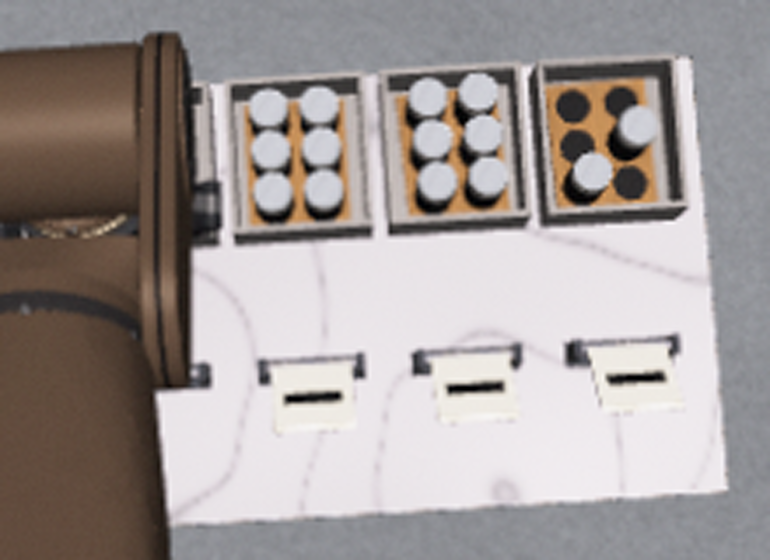

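```bash
python3 plan.py 0 .072 0 .062
```

```text
t 2.8 eef [0.635  0.1161 0.1501] F [ 0.2 -0.   0.5] op -0.0
turn units [ 0.    -0.001  0.001]
in station0 frame [0.0698 0.0046 0.1501]
target [0.6373 0.1115 0.062 ] shift units now [-0.016 -0.031  0.587]
```

```bash
python3 -m crank '[[-0.02,-0.03,0.1,0,0,0,0],[-0.02,-0.03,0.2,0,0,0,0],[-0.02,-0.03,0.3,0,0,0,0],[-0.02,-0.03,0.4,0,0,0,0],[-0.02,-0.03,0.5,0,0,0,0],[-0.02,-0.03,0.57,0,0,0,0],[-0.02,-0.03,0.58,0,0,0,0],[-0.02,-0.03,0.58,0,0,0,0]]'
python3 plan.py 0 -.0 0 .062
python3 - <<'E'
from h import *
for n,b in (('side',(140,310,160,380)),):
    p=imaging.read_camera(n); a=p['pixels'][b[0]:b[1],b[2]:b[3],::-1]
    cv2.imwrite(f'pics/{n}3.png',cv2.resize(a,None,fx=3.5,fy=3.5,interpolation=cv2.INTER_CUBIC))
E
```

```text
time: 3.6
eef_pos: [0.6383, 0.111, 0.0628]
tcp_rot: [-0.015, 1.0, -0.0, -0.0]
contact_force: [-0.0, 0.8, -0.1]
opening: 0.004
t 3.6 eef [0.6383 0.111  0.0628] F [-0.   0.8 -0.1] op 0.0
turn units [ 0.    -0.001  0.001]
in station0 frame [ 0.073  -0.0006  0.0628]
target [0.5653 0.1094 0.062 ] shift units now [0.486 0.004 0.006]
```

View pics/side3.png

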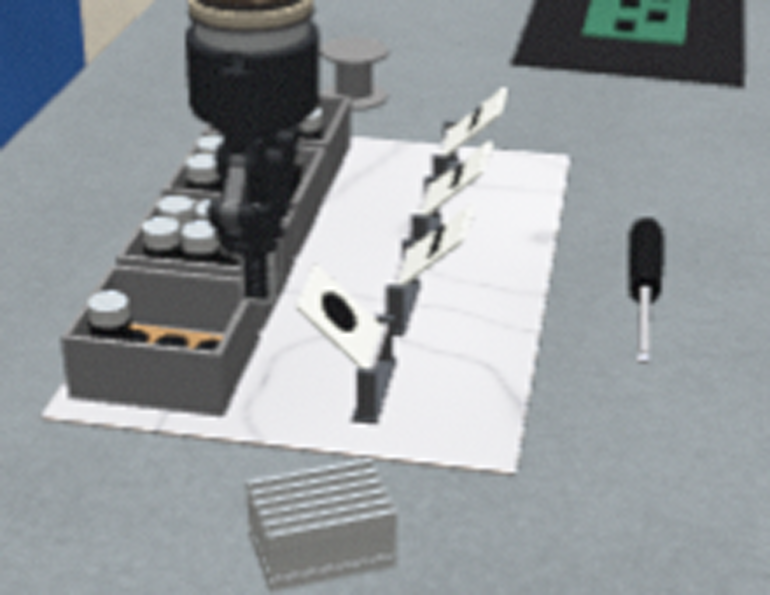

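```bash
python3 -m crank '[[0.04,0,0,0,0,0,0],[0.08,0,0,0,0,0,0],[0.11,0,0,0,0,0,0],[0.14,0,0,0,0,0,0],[0.17,0,0,0,0,0,0],[0.2,0,0,0,0,0,0],[0.23,0,0,0,0,0,0],[0.26,0,0,0,0,0,0],[0.29,0,0,0,0,0,0],[0.32,0,0,0,0,0,0],[0.35,0,0,0,0,0,0]]'
python3 plan.py 0 0 0 .062
python3 -m crank '[[0.03,0,0,0,0,0,0],[0.05,0,0,0,0,0,0],[0.07,0,0,0,0,0,0],[0.09,0,0,0,0,0,0],[0.11,0,0,0,0,0,0],[0.13,0,0,0,0,0,0],[0.15,0,0,0,0,0,0],[0.15,0,0,0,0,0,0],[0.15,0,0,0,0,0,0]]'
python3 plan.py 0 0 0 .15
python3 - <<'E'
from h import *
for n,b in (('side',(140,310,160,380)),):
    p=imaging.read_camera(n); a=p['pixels'][b[0]:b[1],b[2]:b[3],::-1]
    cv2.imwrite(f'pics/{n}4.png',cv2.resize(a,None,fx=3.5,fy=3.5,interpolation=cv2.INTER_CUBIC))
E
```

```text
time: 4.75
eef_pos: [0.5855, 0.1093, 0.0633]
tcp_rot: [-0.015, 1.0, -0.0, -0.0]
contact_force: [-0.7, -0.1, 0.9]
opening: -0.004
t 4.75 eef [0.5855 0.1093 0.0633] F [-0.7 -0.1  0.9] op -0.0
turn units [-0.    -0.     0.001]
in station0 frame [ 0.0202 -0.0007  0.0633]
target [0.5653 0.1094 0.062 ] shift units now [0.135 0.005 0.009]
time: 5.65
eef_pos: [0.5635, 0.1087, 0.0634]
tcp_rot: [-0.015, 1.0, -0.0, 0.0]
contact_force: [0.1, 0.1, -0.3]
opening: 0.001
t 5.65 eef [0.5635 0.1087 0.0634] F [ 0.1  0.1 -0.3] op 0.0
turn units [-0.     0.     0.001]
in station0 frame [-0.0019 -0.0007  0.0634]
target [0.5653 0.1094 0.15  ] shift units now [-0.012  0.005 -0.577]
```

View pics/side4.png

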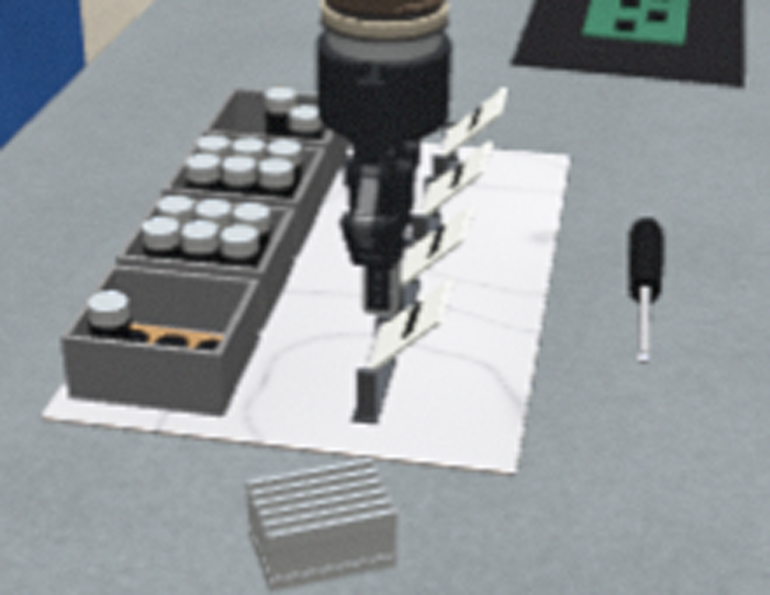

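```bash
python3 -m crank '[[0,0,-0.2,0,0,0,0],[0,0,-0.4,0,0,0,0],[0,0,-0.6,0,0,0,0],[0.15,-0.2,-0.65,0,0,0,0],[0.3,-0.4,-0.65,0,0,0,0],[0.45,-0.6,-0.65,0,0,0,0],[0.48,-0.66,-0.65,0,0,0,0],[0.48,-0.66,-0.65,0,0,0,0],[0.48,-0.66,-0.65,0,0,0,0]]'
python3 plan.py 1 -.073 0 .062
```

```text
time: 6.6
eef_pos: [0.4952, 0.0077, 0.1611]
tcp_rot: [-0.015, 1.0, 0.0, 0.001]
contact_force: [-0.3, 0.4, 0.2]
opening: 0.001
t 6.6 eef [0.4952 0.0077 0.1611] F [-0.3  0.4  0.2] op 0.0
turn units [0.    0.001 0.001]
in station0 frame [-0.0731 -0.0995  0.1611]
target [0.4953 0.0073 0.062 ] shift units now [ 0.    -0.003  0.661]
```

```bash
python3 -m crank '[[0,0,0.1,0,0,0,0],[0,0,0.2,0,0,0,0],[0,0,0.3,0,0,0,0],[0,0,0.4,0,0,0,0],[0,0,0.5,0,0,0,0],[0,0,0.6,0,0,0,0],[0,0,0.66,0,0,0,0],[0,0,0.66,0,0,0,0],[0,0,0.66,0,0,0,0]]'
python3 plan.py 1 0 0 .062
python3 - <<'E'
from h import *
for n,b in (('side',(140,310,160,380)),):
    p=imaging.read_camera(n); a=p['pixels'][b[0]:b[1],b[2]:b[3],::-1]
    cv2.imwrite(f'pics/{n}5.png',cv2.resize(a,None,fx=3.5,fy=3.5,interpolation=cv2.INTER_CUBIC))
E
```

```text
time: 7.5
eef_pos: [0.4951, 0.0079, 0.0621]
tcp_rot: [-0.016, 1.0, 0.0, 0.0]
contact_force: [0.4, -0.6, 0.2]
opening: -0.0
t 7.5 eef [0.4951 0.0079 0.0621] F [ 0.4 -0.6  0.2] op -0.0
turn units [-0.     0.     0.001]
in station0 frame [-0.0732 -0.0994  0.0621]
target [0.5683 0.0094 0.062 ] shift units now [-0.488 -0.005  0.001]
```

View pics/side5.png

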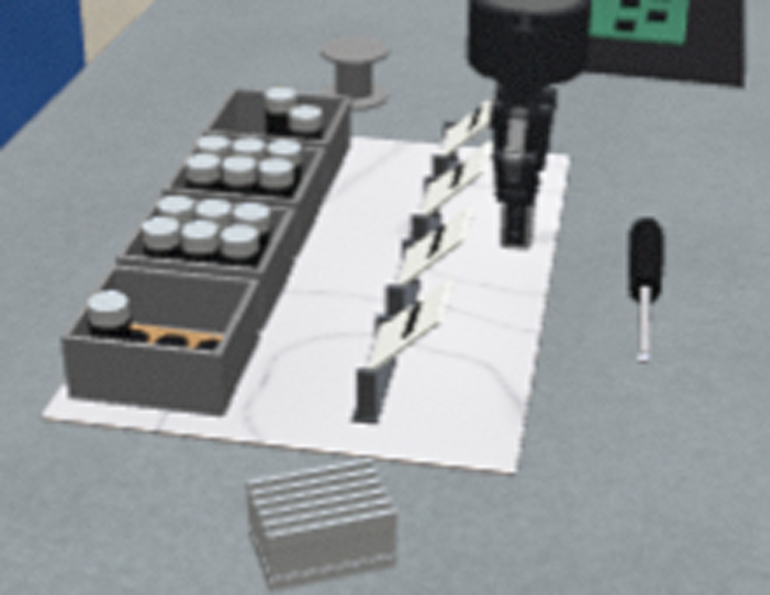

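The finger stands on the robot side of the second tag, at about (515,240) in the enlarged view, with free space before the tag. I push it the other way.

```bash
python3 -m crank '[[-0.04,0,0,0,0,0,0],[-0.08,0,0,0,0,0,0],[-0.11,0,0,0,0,0,0],[-0.14,0,0,0,0,0,0],[-0.17,0,0,0,0,0,0],[-0.2,0,0,0,0,0,0],[-0.23,0,0,0,0,0,0],[-0.26,0,0,0,0,0,0],[-0.29,0,0,0,0,0,0],[-0.32,0,0,0,0,0,0],[-0.35,0,0,0,0,0,0]]'
python3 -m crank '[[-0.03,0,0,0,0,0,0],[-0.05,0,0,0,0,0,0],[-0.07,0,0,0,0,0,0],[-0.09,0,0,0,0,0,0],[-0.11,0,0,0,0,0,0],[-0.13,0,0,0,0,0,0],[-0.15,0,0,0,0,0,0],[-0.15,0,0,0,0,0,0],[-0.15,0,0,0,0,0,0]]'
python3 plan.py 2 -.073 0 .16
python3 - <<'E'
from h import *
for n,b in (('side',(140,310,160,380)),):
    p=imaging.read_camera(n); a=p['pixels'][b[0]:b[1],b[2]:b[3],::-1]
    cv2.imwrite(f'pics/{n}6.png',cv2.resize(a,None,fx=3.5,fy=3.5,interpolation=cv2.INTER_CUBIC))
E
```

```text
time: 8.65
eef_pos: [0.5474, 0.0091, 0.0618]
tcp_rot: [-0.015, 1.0, 0.0, 0.0]
contact_force: [-0.2, -0.1, -0.5]
opening: -0.002
time: 9.55
eef_pos: [0.5695, 0.0098, 0.0618]
tcp_rot: [-0.015, 1.0, 0.0, -0.0]
contact_force: [-0.4, 0.2, 1.2]
opening: -0.001
t 9.55 eef [0.5695 0.0098 0.0618] F [-0.4  0.2  1.2] op -0.0
turn units [ 0.    -0.     0.001]
in station0 frame [ 0.0012 -0.0996  0.0618]
target [ 0.4983 -0.0927  0.16  ] shift units now [ 0.496 -0.668 -0.655]
```

View pics/side6.png

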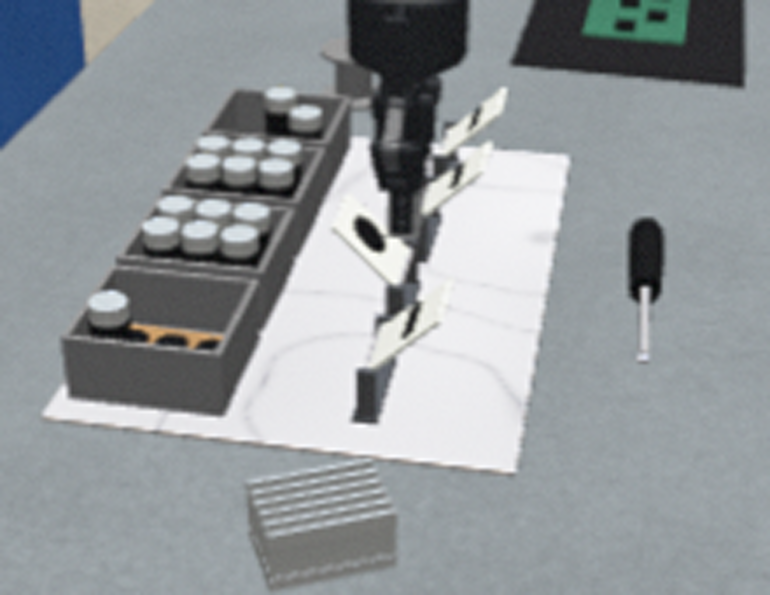

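The second tag, at (370,235) enlarged, now shows its disc. Next I lift and go to the third station.

```bash
python3 -m crank '[[0,0,-0.2,0,0,0,0],[0,0,-0.4,0,0,0,0],[0,0,-0.6,0,0,0,0],[0.15,-0.2,-0.65,0,0,0,0],[0.3,-0.4,-0.65,0,0,0,0],[0.45,-0.6,-0.65,0,0,0,0],[0.5,-0.67,-0.65,0,0,0,0],[0.5,-0.67,-0.65,0,0,0,0],[0.5,-0.67,-0.65,0,0,0,0]]'
python3 plan.py 2 -.073 0 .062
```

```text
time: 10.5
eef_pos: [0.4981, -0.0926, 0.1594]
tcp_rot: [-0.015, 1.0, 0.0, 0.0]
contact_force: [0.0, -0.1, -0.5]
opening: -0.002
t 10.5 eef [ 0.4981 -0.0926  0.1594] F [ 0.  -0.1 -0.5] op -0.0
turn units [0. 0. 0.]
in station0 frame [-0.0732 -0.1999  0.1594]
target [ 0.4983 -0.0927  0.062 ] shift units now [-0.001 -0.001  0.65 ]
```

```bash
python3 -m crank '[[0,0,0.1,0,0,0,0],[0,0,0.2,0,0,0,0],[0,0,0.3,0,0,0,0],[0,0,0.4,0,0,0,0],[0,0,0.5,0,0,0,0],[0,0,0.6,0,0,0,0],[0,0,0.65,0,0,0,0],[0,0,0.65,0,0,0,0],[0,0,0.65,0,0,0,0]]'
python3 -m crank '[[-0.04,0,0,0,0,0,0],[-0.08,0,0,0,0,0,0],[-0.11,0,0,0,0,0,0],[-0.14,0,0,0,0,0,0],[-0.17,0,0,0,0,0,0],[-0.2,0,0,0,0,0,0],[-0.23,0,0,0,0,0,0],[-0.26,0,0,0,0,0,0],[-0.29,0,0,0,0,0,0],[-0.32,0,0,0,0,0,0],[-0.35,0,0,0,0,0,0]]'
python3 -m crank '[[-0.03,0,0,0,0,0,0],[-0.05,0,0,0,0,0,0],[-0.07,0,0,0,0,0,0],[-0.09,0,0,0,0,0,0],[-0.11,0,0,0,0,0,0],[-0.13,0,0,0,0,0,0],[-0.15,0,0,0,0,0,0],[-0.15,0,0,0,0,0,0],[-0.15,0,0,0,0,0,0]]'
python3 plan.py 2 0 0 .16
python3 - <<'E'
from h import *
for n,b in (('side',(140,310,160,380)),):
    p=imaging.read_camera(n); a=p['pixels'][b[0]:b[1],b[2]:b[3],::-1]
    cv2.imwrite(f'pics/{n}7.png',cv2.resize(a,None,fx=3.5,fy=3.5,interpolation=cv2.INTER_CUBIC))
E
```

```text
time: 11.4
eef_pos: [0.4983, -0.0926, 0.0622]
tcp_rot: [-0.016, 1.0, -0.0, 0.0]
contact_force: [0.3, 0.2, -0.6]
opening: -0.003
time: 12.5
eef_pos: [0.5506, -0.0913, 0.0618]
tcp_rot: [-0.015, 1.0, -0.0, 0.0]
contact_force: [-0.3, -1.1, 0.2]
opening: -0.0
time: 13.4
eef_pos: [0.5727, -0.0906, 0.0618]
tcp_rot: [-0.015, 1.0, 0.0, -0.0]
contact_force: [0.3, -0.8, 0.5]
opening: 0.002
t 13.4 eef [ 0.5727 -0.0906  0.0618] F [ 0.3 -0.8  0.5] op 0.0
turn units [ 0.    -0.     0.001]
in station0 frame [ 0.0014 -0.2001  0.0618]
target [ 0.5713 -0.0905  0.16  ] shift units now [ 0.009  0.001 -0.655]
```

View pics/side7.png

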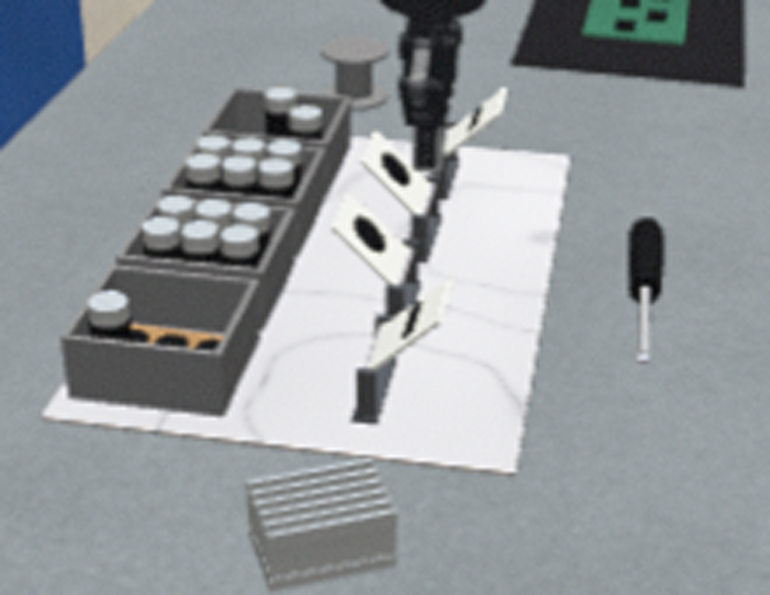

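The second and third tags (370,235) and (395,170) now show discs, and the first and fourth show bars. I lift straight up, back off and check from above.

```bash
python3 -m crank '[[0,0,-0.25,0,0,0,0],[0,0,-0.5,0,0,0,0],[0,0,-0.75,0,0,0,0],[0,0,-0.95,0,0,0,0],[0,0.3,-0.95,0,0,0,0],[0,0.6,-0.95,0,0,0,0],[0,0.9,-0.95,0,0,0,0],[0,0.9,-0.95,0,0,0,0]]'
python3 -m crank '[[0,0.3,0,0,0,0,0],[0,0.6,0,0,0,0,0],[0,0.9,0,0,0,0,0],[0,0.9,0,0,0,0,0]]'
python3 -m crank '[[0,0.3,0,0,0,0,0],[0,0.6,0,0,0,0,0],[0,0.9,0,0,0,0,0],[0,0.9,0,0,0,0,0],[0,0.9,0,0,0,0,0]]'
python3 - <<'E'
from h import *
for n,b in (('side',(140,310,160,380)),('top',(90,290,160,460))):
    p=imaging.read_camera(n); a=p['pixels'][b[0]:b[1],b[2]:b[3],::-1]
    f=3.5 if n=='side' else 2.6
    cv2.imwrite(f'pics/{n}8.png',cv2.resize(a,None,fx=f,fy=f,interpolation=cv2.INTER_CUBIC))
    q=cv2.imread(f'pics/{n}1.png')
    for l in ('heatsink','spool','screwdriver'):
        for m in finder.pinpoint(l,p)[:1]: r,c=m['location']; print(n,l,round(m['confidence'],2),round(r),round(c))
E
```

```text
time: 14.25
eef_pos: [0.5676, 0.0487, 0.2044]
tcp_rot: [-0.018, 1.0, 0.001, -0.0]
contact_force: [-0.2, -1.0, -0.4]
opening: -0.0
time: 14.65
eef_pos: [0.5636, 0.183, 0.2043]
tcp_rot: [-0.018, 1.0, 0.001, -0.0]
contact_force: [0.0, -1.0, -0.4]
opening: -0.0
time: 15.15
eef_pos: [0.5601, 0.3139, 0.2039]
tcp_rot: [-0.016, 1.0, -0.001, -0.0]
contact_force: [1.3, -0.4, -0.0]
opening: -0.002
side heatsink 0.59 297 248
side spool 0.54 164 260
side screwdriver 0.51 226 345
top heatsink 0.63 198 180
top spool 0.87 142 439
top screwdriver 0.85 268 310
```

View pics/side8.png

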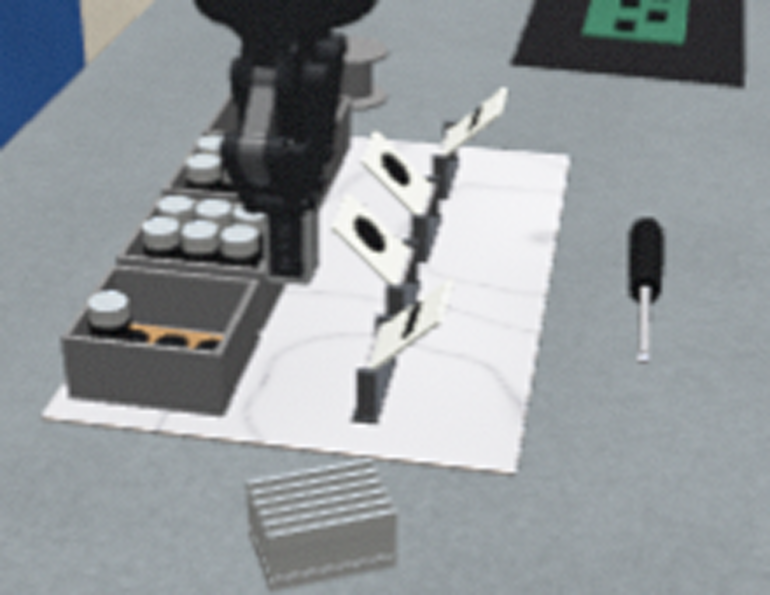

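View pics/top8.png

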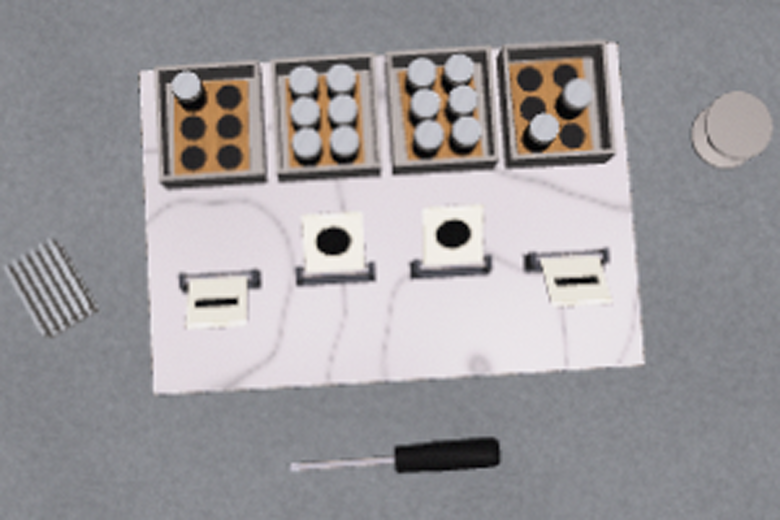

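The top view shows bars at the first and fourth tags (215,300) and (577,280), whose bins hold one and two cans. It shows discs at the second and third tags (333,240) and (453,233), whose bins are full. The carriers and loose things look unmoved, and the arm is clear.

```bash
python3 -c "
from plant import ticket; print(ticket.sign_off())"
```

```text
the job is handed in; nothing more can be done
None
```

The stock board is updated and the job is handed in. Only the two full bins, the middle ones, now show the disc face.

- **What I did:** With the fingers shut, I pushed the tag of the one-can bin, the leftmost in the top view, over to the bar. I then pushed the tags of both full bins over to the disc. The tag of the two-can bin already showed the bar, so I left it alone.
- **Last checks:** Pictures from both cameras show all four tags as intended, leaning as far as at a stop. The force readings I took stayed near 1 N, and the robot stood clear about 0.2 m above the bench. The robot's clock read about 15 s at the last move, against the 51 s limit.
- **Bystanders:** The carriers and loose things look unmoved in the pictures. The finder's positions for the heatsink, spool and screwdriver were within 5 pixels of the first ones.
- **Disagreement:** The two cameras put the row of tags about 10 mm apart along y and 0.5 degrees apart in direction. I used a joint fit, and every push worked the first time.

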